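# Load the bench balance and hold its recessed calibration button

## Task

Calibrate the bench balance: set the three steel knob weights gently down, upright, in the balance's steel tray, and let go of them. Then take the stylus (the slim straight-handled tool, not the ball-headed pestle) out of the wooden stand and push its tip through the small hole in the balance's front panel to hold the recessed button down, and finish like that, with the stylus still in the gripper and the button still held down. Leave the pestle, the jar and the Petri dish where they are.

Things in the scene. Friction and masses are not known exactly. Their poses are not given: they have to be found in the camera images.
- balance: bench balance, fixed to the bench, 270 mm deep (x) by 200 mm wide (y). Its low front panel (the -x part, grey, x from -135 to -20 mm) has its flat top at 55 mm; behind it stands a rectangular steel tray. Origin: centre of its underside on the bench; its own x points from the front panel to the tray, z up. Its place and yaw vary.
- tray_floor (a point): centre of the tray's inner floor, 70 mm above the bench; axes as the balance's. The tray is inside 130 mm (x) by 170 mm (y), with walls 3 mm thick that rise 12 mm above the inner floor.
- aperture (a point): centre of the mouth of the round hole in the top of the front panel (55 mm above the bench), in a thin square black frame: 16 mm across, vertical, 35 mm deep; the button lies in it, its top 18 mm below the mouth. Axes as the balance's. The fingers do not fit in.
- button_top (a point): centre of the top of the recessed button (a disc 13 mm across) inside the hole, 18 mm below the hole's mouth when not pressed; it moves down with the button.
- cal_button (a joint): travel of the recessed button in m: 0 up, 0.007 fully down. A spring pushes it up: it starts to move at 1.1 N, is fully down at 5 N, and comes back up when let go. It counts as held down above 0.004.
- weight_large: the largest of three plain steel knob weights (500 g): an upright cylinder 44 mm across and 40 mm tall, a neck 11 mm across above it, and a round knob 22 mm across from 50 to 64 mm height. Loose, stands upright on the bench. Origin: centre of its underside, z up.
- weight_medium: the middle of three plain steel knob weights (200 g): an upright cylinder 32 mm across and 30 mm tall, a neck 11 mm across above it, and a round knob 20 mm across from 39 to 52 mm height. Loose, stands upright on the bench. Origin: centre of its underside, z up.
- weight_small: the smallest of three plain steel knob weights (100 g): an upright cylinder 25.0 mm across and 24 mm tall, a neck 11 mm across above it, and a round knob 18 mm across from 32 to 44 mm height. Loose, stands upright on the bench. Origin: centre of its underside, z up.
- stylus: loose stylus of about 40 g, 120 mm long, upright with its tip down: straight steel tip 6 mm across from 0 to 45 mm, black collar 26 mm across from 45 to 50 mm, straight round aluminium handle 14 mm across from 50 to 120 mm. Its collar rests on the top of the stand, the tip hanging in one of the two holes (which one varies). Origin: end of the tip, z along the handle.
- stylus_tip (a point): end of the stylus's tip (its body's origin).
- stand: wooden stand block fixed to the bench, 120 mm (x) by 55 mm (y), 60 mm tall, with two vertical holes 12 mm across and 52 mm deep at x = -35 and +35 mm (y = 0), holding the stylus and the pestle. Origin: centre of its underside, z up. Its place and yaw vary.
- pestle: bystander: white ceramic pestle of about 50 g with a ball head 28 mm across (top 94 mm above its tip), collar like the stylus's, in the stand's other hole. Origin: end of its tip, z up.
- jar: bystander: amber glass jar, 50 mm across, 75 mm tall, loose on the bench. Origin: centre of its underside.
- petri: bystander: closed clear Petri dish, 94 mm across, 16 mm tall, loose on the bench. Origin: centre of its underside.

How it is judged:
By the outcome, as a careful person would: the job done as asked, in the order asked, and still so for the second after the job is handed in, while the arm keeps its last pose, push and grip.
It also fails if it takes over 72 s, if anything falls off the work surface, if the arm or the gripper's body presses on something with over 40 N, if the wrist force passes 120 N, or if a joint passes its speed limit or range.

## Robot

A 6-joint arm with a two-finger parallel gripper is mounted at the origin on the work surface. World frame = base frame: x ahead of the robot, y to its left, z up, the work surface at z = 0. Lengths are in mm, angles in rad, forces in N, time in s.
With the tool pointing down it reaches from about 275 to 1000 mm from the base axis. Payload 8.4 kg.
Tool frame: the origin (TCP) lies at the very end of the fingers, on their centre line; the grasp point (between the pads) lies 19 mm behind it; z points along the fingers, y is the direction in which the jaws open and shut (so a half turn about z gives the same grasp; the last joint's range is limited). The gripper opens to 85 mm and grips with 20 to 120 N. Pads are 22 mm wide; open, the fingers measure 114 mm over their backs; the gripper's body (76 mm by 85 mm) begins 54 mm behind the grasp point. The pads swing forward as they close: fully open they stand 13 mm farther back than shut.
Start: joints at [-1.222, 0.353, 1.633, -0, 1.155, -0.002], TCP at [214.779, -586.939, 231.281] pointing down, gripper open.
Joint ranges: [-2.63, 2.63], [-0.92, 2.1], [0.06, 2.66], [-1.3, 4.44], [0, 2.69], [-3.02, 3.02]. Speed limits (rad/s): [2.22, 2.22, 2.79, 3.14, 3.14, 3.14].

## Interface

Orientations are given as [roll, pitch, yaw] about the fixed x, y, z axes, in that order (R = Rz(yaw) Ry(pitch) Rx(roll)).
In Python, from rig import r gives the robot as it stands.
- The arm moves only by the tool apply_moves, never from a script. Its argument "rows" is text: rows parted by semicolons, each of 4 numbers parted by spaces: the shift along the tool's x, y, z in m, then the turn about the tool's z in degrees. A call has 1 to 12 rows; each row shifts and turns the commanded pose from where the row before left it, along the tool's axes as they then stand; what a row does not reach is not made up. A row lasts 1/10 s, in which the tool goes at most 50 mm and 8.59 degrees, less where a joint would pass 70% of its speed; a pose out of reach is approached as far as the arm can. A call is refused whole if a number of a shift passes 0.05 or a number of a turn 8.59, either way. A call with a gripper value outside its range is refused whole. "jaw" is the finger opening in m, from 0 to 0.0854, set as the call begins (left out, the last holds). The fingers move at their own pace and stop on an object; "squeeze" is the grip in N (left out, the last holds). Time passes only in rows, so rows that do not move let the fingers close. It gives the time, the measured TCP pose, the force and the opening at its end, in the units of the state.
- r.sense(): the state, without advancing time (a new reading comes with each control period).
- r.grab_frame(name): name is "scene" or "top" or "wrist"; returns (picture, depth): 480x640x3 uint8, blue, green, red; 480x640 float32, mm along the optical axis (not along the pixel's ray), 0 where there is no reading.
- r.get_calibration(name): a dict with "intrinsics" (3x3 intrinsics, pixels), "rvec" (rotation vector, rad) and "tvec" (3), from world to camera coordinates, as OpenCV has them; the wrist camera has in their place "tool_from_camera" (4x4, takes a point from camera to tool coordinates, whose origin is the TCP and whose axes are the flange's). Camera axes: x right, y down, z forward; pixel columns grow to the right and rows downward; lengths in mm; the calibration is good to about 2 mm. A picture is of the moment at which its call begins: read the wrist's pose just before it. get_calibration takes no time and is no camera call.
- r.sign_off(): hands the job in, once; it reports no verdict.
Trained networks look in the newest picture that a camera, given by its name, has taken for a name from the list of things; names that differ only in an ending like _2 or _b are one class to them, and where a whole thing is asked for, a point or a joint stands for the part that bears it (a point fixed in the world has none). Each returns a list of dicts, best first, with "conf" (0 to 1); they miss things now and then, are a little off and sometimes report something else, mostly with a low value. They report only what shows in the picture. A call takes as long as a camera call.
- r.recognise(camera, label): "bbox" ([left, top, right, bottom] as shares, 0 to 1, of the picture: columns of its width, rows of its height, round what is visible of it).
- r.pinpoint(camera, label): "at" ([row, column] as shares, 0 to 1, of the picture: columns of its width, rows of its height: a listed point, or the origin of a listed thing).
The state is a dict: "clock": time; "qpos": joint angles; "qvel": joint speeds; "joint_efforts": joint torques, N m; "eef_pos": TCP position; "tcp_rot": TCP orientation; "contact_force": force on the tool from outside, world axes, zero at the start; "wrist_torque": the same for the moment, N m; "opening": opening from 0.0 (shut) to 1.0 (fully open).
Only numpy, scipy, OpenCV 4.12 (cv2) and the standard library are available. Lean on these libraries where they do the work, as an engineer would, in place of code of your own. Each camera call takes 0.05 s, during which the arm holds its last target. There are 200 camera calls.

## Working session

There is one attempt and no reset: what is moved stays moved. The work goes in short steps, Python scripts to look and compute and a tool call to move; the robot and the scene stay as the last step left them, time stands still between calls to the robot, and variables do not carry over. Pictures are saved under pics/ and viewed, about 8 in all and at most 12, crops included, and the job is handed in when it is done.

Besides the shell and the picture viewer there is one more tool, called in YAML: its name, and indented under it one key for each argument. apply_moves: Moves the arm, as the interface text tells. Its arguments: {"type":"object","properties":{"rows":{"type":"string"},"jaw":{"type":"number"},"squeeze":{"type":"number"}},"required":["rows"]}

```bash
mkdir -p pics; ls; cat > h.py <<'E'
import numpy as np, cv2
from scipy.spatial.transform import Rotation as R
from rig import r
def cam(n):
    c=r.get_calibration(n); K=np.array(c["intrinsics"])
    if n=="wrist":
        s=r.sense(); T=np.eye(4); T[:3,:3]=R.from_euler('xyz',s["tcp_rot"]).as_matrix(); T[:3,3]=s["eef_pos"]
        return K,T@np.array(c["tool_from_camera"])
    M=np.eye(4); M[:3,:3]=cv2.Rodrigues(np.array(c["rvec"],float))[0]; M[:3,3]=np.ravel(c["tvec"])
    return K,np.linalg.inv(M)
def ray(K,T,u,v,z):  # intersect with height z
    d=T[:3,:3]@np.linalg.inv(K)@[u,v,1]; o=T[:3,3]
    return o+d*(z-o[2])/d[2]
def cloud(K,T,D):
    v,u=np.mgrid[:480,:640]; P=np.stack([(u-K[0,2])/K[0,0]*D,(v-K[1,2])/K[1,1]*D,D],-1)
    return P@T[:3,:3].T+T[:3,3]
E
python3 - <<'E'
from h import *
print(r.sense())
for n in ("scene","top"):
    K,T=cam(n); p,d=r.grab_frame(n); cv2.imwrite(f"pics/{n}0.png",p); np.savez(f"{n}0.npz",p=p,d=d,K=K,T=T)
    print(n,T[:3,3].round(),K[0,0])
K,T=cam("top")
Z=dict(aperture=55,tray_floor=70,weight_large=0,weight_medium=0,weight_small=0,stylus=8,pestle=8,stand=0,balance=0,jar=0,petri=0)
for k,z in Z.items():
    for n in ("top","scene"):
        K,T=cam(n)
        for q in r.pinpoint(n,k)[:2]:
            v,u=np.array(q["at"])*[480,640]; print(n,k,round(q["conf"],2),round(u),round(v),ray(K,T,u,v,z).round(1))
E
```

```text
pics
{'clock': 0.0, 'qpos': array([-1.22241665e+00,  3.53661690e-01,  1.63412624e+00, -6.77691781e-06,
        1.15518416e+00, -2.40016038e-03]), 'qvel': array([ 1.19285175e-03, -1.03094285e-03, -9.86199557e-05,  1.74626210e-04,
       -1.65543651e-03, -3.86974420e-04]), 'joint_efforts': array([-9.80195800e-04, -6.05234385e+01, -3.42068446e+01, -5.91985759e-05,
        9.01080522e-03, -4.90585739e-05]), 'eef_pos': array([ 214.60743008, -586.50253329,  230.55659185]), 'tcp_rot': array([-3.14021320e+00,  2.88532830e-06,  3.50782579e-01]), 'contact_force': array([-0.55982817, -0.08026388, -0.51380411]), 'wrist_torque': array([-0.03363332,  0.03819407, -0.0107597 ]), 'opening': 1.0039968381727575}
scene [1151. -372.  585.] 500.5141649977029
top [ 282.   34. 1424.] 594.1191569163088
top aperture 0.76 355 251 [452.1 -61.1  55. ]
top aperture 0.42 228 276 [386.2 230.1  55. ]
scene aperture 0.83 275 260 [466.9 -60.6  55. ]
top tray_floor 0.68 348 185 [604.9 -39.1  70. ]
scene tray_floor 0.96 328 291 [605.  -30.8  70. ]
top weight_large 0.78 188 251 [446.2 339.4   0. ]
top weight_large 0.68 3
[... 311 characters left out ...]
230 [407.3 238.4   0. ]
top stylus 0.53 459 288 [ 374.7 -311.3    8. ]
top pestle 0.53 463 260 [ 442.5 -321.3    8. ]
top stand 0.74 459 274 [ 408.7 -314.9    0. ]
top stand 0.17 468 259 [ 446.  -337.7    0. ]
scene stand 0.72 127 311 [ 410.4 -320.8    0. ]
scene stand 0.68 434 225 [443.4 348.9   0. ]
top balance 0.7 340 210 [557.6 -26.2   0. ]
scene balance 0.57 315 303 [549.2 -23.3   0. ]
scene balance 0.44 127 311 [ 410.8 -320.6    0. ]
top jar 0.63 172 192 [590.1 385.8   0. ]
top jar 0.49 348 249 [463.1 -47.5   0. ]
scene jar 0.7 496 254 [596. 385.   0.]
scene jar 0.38 316 304 [552.6 -22.9   0. ]
scene petri 0.72 188 390 [ 630.4 -282.7    0. ]
scene petri 0.22 273 260 [391.7 -30.4   0. ]
```

View pics/scene0.png

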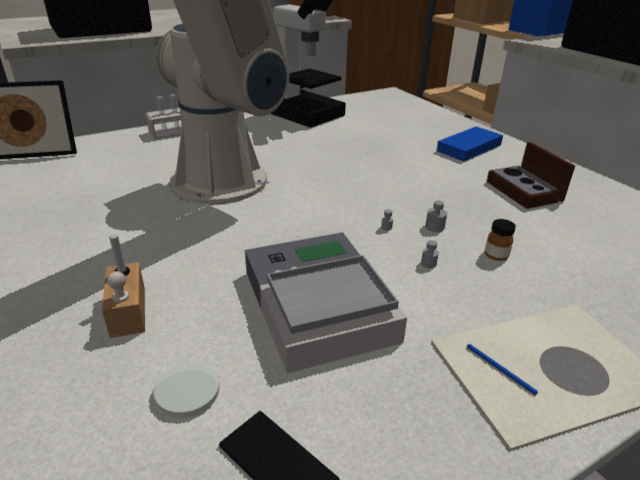

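View pics/top0.png

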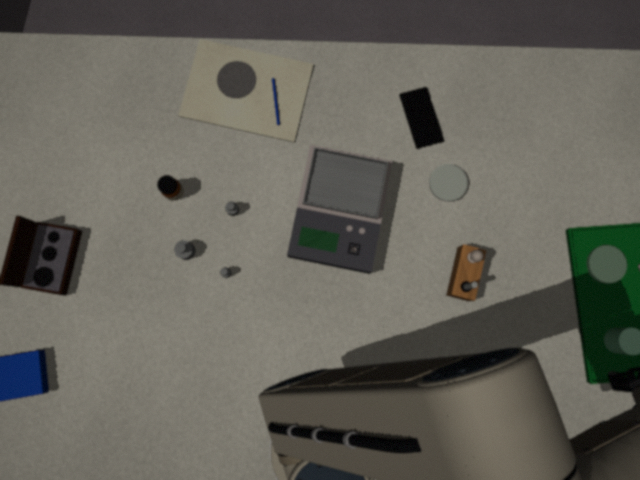

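The scene view shows the balance at about (320,295), with the aperture frame at (276,258). The weights are at (387,220), (437,217) and (430,255). The stylus is the rear tool in the stand at (117,250), with the pestle in front at (117,285). The top view agrees: weights at (185,249), (233,208) and (227,271), and the stylus in the hole nearer the robot at (467,287).

```bash
cat >> h.py <<'E'
def to(p,yaw=None):
    """shift in tool axes (m) and turn (deg) from the measured pose to world p, yaw"""
    s=r.sense(); M=R.from_euler('xyz',s["tcp_rot"]).as_matrix(); d=M.T@(np.array(p)-s["eef_pos"])/1000
    t=0 if yaw is None else -np.degrees(yaw-s["tcp_rot"][2])
    print("shift",d.round(4),"turn",round((t+90)%180-90,2)," at",s["eef_pos"].round(1),s["tcp_rot"].round(4),"t",round(s["clock"],2))
E
python3 - <<'E'
from h import *
print(np.array(r.get_calibration("wrist")["tool_from_camera"]).round(2))
for n in("top","scene"):
    z=np.load(n+"0.npz"); C=cloud(z["K"],z["T"],z["d"].astype(float)); ok=z["d"]>0
    for nm,(x,y,rad,lo,hi) in dict(panel=(470,-50,150,48,62),tray=(605,-37,110,64,88),stand=(408,-315,90,52,66)).items():
        m=ok&(np.hypot(C[...,0]-x,C[...,1]-y)<rad)&(C[...,2]>lo)&(C[...,2]<hi)
        P=C[m][:,:2].astype(np.float32); print(n,nm,len(P),cv2.minAreaRect(P) if len(P)>5 else '')
    for nm,x,y in(("L",446,339),("M",550,235),("S",400,240)):
        m=ok&(np.hypot(C[...,0]-x,C[...,1]-y)<35)&(C[...,2]>10); P=C[m]
        print(n,nm,len(P),((P.min(0)+P.max(0))/2).round(1) if len(P) else '',P[:,2].max().round(1) if len(P) else '')
to([420,150,380])
E
```

```text
[[ 0.0000e+00 -9.5000e-01 -3.1000e-01  7.7170e+01]
 [ 1.0000e+00  0.0000e+00 -0.0000e+00  1.1000e-01]
 [ 0.0000e+00 -3.1000e-01  9.5000e-01 -1.4248e+02]
 [ 0.0000e+00  0.0000e+00  0.0000e+00  1.0000e+00]]
top panel 4566 ((521.1777954101562, -17.14539337158203), (200.2205352783203, 206.05140686035156), 80.04471588134766)
top tray 4332 ((591.9659423828125, -29.481170654296875), (176.15203857421875, 183.1018829345703), 79.76031494140625)
top stand 1021 ((408.64227294921875, -321.2191162109375), (58.25412368774414, 120.87908172607422), 76.78558349609375)
top L 310 [445.2 342.8  41. ] 71.7
top M 155 [549.5 235.6  33.9] 57.2
top S 93 [395.6 243.7  31.5] 52.5
scene panel 3216 ((519.5043334960938, -14.9393310546875), (200.89236450195312, 199.8386993408203), 80.14820861816406)
scene tray 6568 ((610.1829833984375, -30.65367889404297), (178.25344848632812, 141.10769653320312), 80.01206970214844)
scene stand 1244 ((413.1556396484375, -320.4992980957031), (55.59225845336914, 124.42672729492188), 76.45384979248047)
scene L 433 [450.1 343.4  37.2] 64.3
scene M 300 [553.7 236.2  31.8] 52.9
scene S 152 [401.1 243.7  27. ] 43.9
shift [ 0.446  -0.6216 -0.1487] turn 0  at [ 214.8 -586.9  231.3] [ 3.1416 -0.      0.3507] t 1.2
```

apply_moves:
  rows: "0 0 -0.01 -8.59;0 0 -0.01 -8.59;0 0 -0.01 -8.59;0 0 -0.01 -8.59;0 0 -0.01 -8.59;0 0 -0.01 -8.59;0 0 -0.01 -8.36;0.048 0.0043 0 0;0.048 0.0043 0 0;0.048 0.0043 0 0;0.048 0.0043 0 0;0.048 0.0043 0 0"

```text
clock: 2.4
eef_pos: [277.7, -352.5, 301.3]
tcp_rot: [3.141, 0.0, 1.396]
contact_force: [2.3, 0.7, 0.4]
opening: 0.994
```

apply_moves:
  rows: "0.048 0.0043 0 0;0.048 0.0043 0 0;0.048 0.0043 0 0;0.048 0.0043 0 0;0.048 0.0043 0 0;0.048 0.0043 0 0;0.048 0.0043 0 0;0.048 0.0043 0 0;0.048 0.0043 0 0;0.048 0.0043 0 0;0.048 0.0043 0 0;0.048 0.0043 0 0"

```text
clock: 3.6
eef_pos: [428.6, 206.2, 301.5]
tcp_rot: [3.141, -0.0, 1.397]
contact_force: [1.0, -0.7, -0.2]
opening: 1.002
```

apply_moves:
  rows: "0.048 0.0043 0 0;0.048 0.0043 0 0;0.048 0.0043 0 0;0 0 0 0;0 0 0 0"
  jaw: 0.05

```text
clock: 4.1
eef_pos: [465.9, 344.3, 300.6]
tcp_rot: [-3.141, 0.001, 1.398]
contact_force: [-0.4, 0.1, 0.1]
opening: 0.584
```

```bash
python3 - <<'E'
from h import *
K,T=cam("wrist"); p,d=r.grab_frame("wrist"); cv2.imwrite("pics/w1.png",p); np.savez("w1.npz",p=p,d=d,K=K,T=T)
C=cloud(K,T,d.astype(float)); ok=d>0
for nm,x,y,h,zk in(("L",446,341,64,57),("M",552,236,52,45.5),("S",400,242,44,38)):
    m=ok&(np.hypot(C[...,0]-x,C[...,1]-y)<35)
    for lo in (8,h-11): 
        P=C[m&(C[...,2]>lo)]; c=cv2.minEnclosingCircle(P[:,:2].astype(np.float32)); print(nm,len(P),lo,np.round(c[0],1),round(c[1],1),P[:,2].max().round(1))
for k in("weight_large","weight_medium","weight_small"):
    for q in r.pinpoint("wrist",k)[:2]:
        v,u=np.array(q["at"])*[480,640]; print(k,round(q["conf"],2),round(u),round(v),ray(K,T,u,v,0).round(1))
E
```

```text
L 23476 8 [445.5 347.8] 34.3 389.2
L 22278 53 [445.5 347.8] 34.3 389.2
M 899 8 [551.2 239.1] 16.0 53.8
M 338 41 [551.3 238.7] 10.2 53.8
S 542 8 [397.9 247.4] 12.6 45.4
S 256 33 [397.8 247.5] 9.0 45.4
weight_large 0.95 306 184 [448.8 345.    0. ]
weight_medium 0.87 414 259 [553.7 238.    0. ]
weight_small 0.79 281 273 [400.6 247.8   0. ]
```

View pics/w1.png

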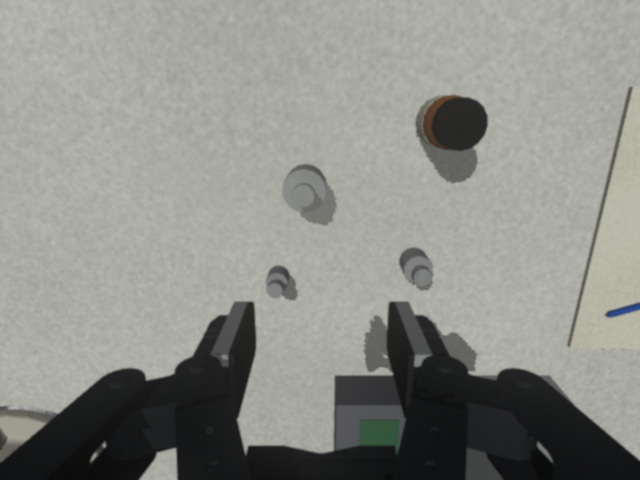

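The wrist view shows the large weight at (304,190), the small at (277,282), the medium at (417,268), and the jar well clear at (458,123).

```bash
python3 - <<'E'
from h import *
z=np.load("w1.npz"); d=z["d"]; C=cloud(z["K"],z["T"],d.astype(float))
for lo in(8,53):
    P=C[(d>0)&(np.hypot(C[...,0]-447,C[...,1]-344)<35)&(C[...,2]>lo)&(C[...,2]<80)]; print(cv2.minEnclosingCircle(P[:,:2].astype(np.float32)),P[:,2].max())
g=C[(d>0)&(abs(C[...,2])<6)][:,2]; print("bench",np.median(g))
to([446.5,346,43],1.396)
E
```

```text
((447.43756103515625, 345.38714599609375), 21.98777961730957) 65.62426448361816
((447.5546875, 345.4744567871094), 10.891350746154785) 65.62426448361816
bench -0.20127613640690356
shift [ 1.000e-04 -1.990e-02  2.585e-01] turn -0.04  at [466.  342.5 301.5] [3.1415e+00 1.0000e-04 1.3953e+00] t 4.3
```

apply_moves:
  rows: "0 -0.0091 0.035 0;0 -0.0091 0.045 0;0 0 0.048 0;0 0 0.048 0;0 0 0.04 0;0 0 0.025 0;0 0 0.012 0;0 0 0.005 0;0 0 0 0;0 0 0 0"

```text
clock: 5.3
eef_pos: [449.2, 347.2, 44.8]
tcp_rot: [3.14, -0.002, 1.396]
contact_force: [0.3, -0.2, 0.7]
opening: 0.582
```

apply_moves:
  rows: "0 0 0 0;0 0 0 0;0 0 0 0;0 0 0 0;0 0 0 0;0 0 0 0"
  jaw: 0
  squeeze: 60

```text
clock: 5.9
eef_pos: [449.0, 347.2, 44.5]
tcp_rot: [3.14, -0.001, 1.396]
contact_force: [-0.2, -1.4, 6.7]
opening: 0.23
```

apply_moves:
  rows: "0 0 -0.01 0;0 0 -0.03 0;0 0 -0.04 0;0 0 -0.04 0;0 0 -0.03 0;0 0 0 0;0 0 0 0"

```text
clock: 6.6
eef_pos: [447.9, 346.5, 193.2]
tcp_rot: [3.141, -0.0, 1.396]
contact_force: [-0.3, 0.3, -5.4]
opening: 0.231
```

```bash
python3 - <<'E'
from h import *
K,T=cam("wrist"); p,d=r.grab_frame("wrist"); cv2.imwrite("pics/w2.png",p)
s=r.sense(); print(s["opening"],s["contact_force"])
to([599.3,-80,195],1.396)
E
```

```text
0.22899792453059417 [-0.55235394  0.27272283 -5.62778846]
shift [-0.3931  0.2237 -0.0027] turn 0.02  at [447.3 346.  192. ] [-3.1402e+00  1.5000e-03  1.3963e+00] t 6.65
```

View pics/w2.png

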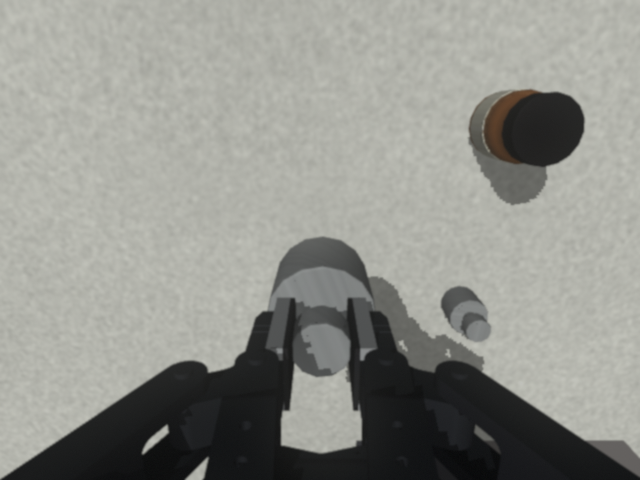

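The weight hangs upright in the pads, with its body at (320,275). On to the tray.

apply_moves:
  rows: "-0.0173 0.0097 0 0;-0.0353 0.02 0 0;-0.0393 0.0224 0 0;-0.0393 0.0224 0 0;-0.0393 0.0224 0 0;-0.0393 0.0224 0 0;-0.0393 0.0224 0 0;-0.0393 0.0224 0 0;-0.0393 0.0224 0 0;-0.0353 0.02 0 0;-0.02 0.0114 0 0;-0.01 0.0057 0 0"

```text
clock: 7.85
eef_pos: [599.3, -81.2, 190.7]
tcp_rot: [-3.138, 0.0, 1.394]
contact_force: [-0.5, 1.5, -4.2]
opening: 0.229
```

```bash
python3 - <<'E'
from h import *
K,T=cam("wrist"); p,d=r.grab_frame("wrist"); cv2.imwrite("pics/w3.png",p); np.savez("w3.npz",p=p,d=d,K=K,T=T)
C=cloud(K,T,d.astype(float)); ok=d>0
f=C[ok&(C[...,2]>63)&(C[...,2]<76)]
w=C[ok&(C[...,2]>77)&(C[...,2]<87)]
print(len(f),cv2.minAreaRect(f[:,:2].astype(np.float32)),np.median(f[:,2]), len(w),cv2.minAreaRect(w[:,:2].astype(np.float32)))
to([599.3,-80,115],1.396)
E
```

```text
56637 ((608.6698608398438, -31.489830017089844), (168.79580688476562, 131.21119689941406), 80.01311492919922) 69.85926959247831 4776 ((608.357421875, -33.87775421142578), (169.2635955810547, 136.7981719970703), 79.9377670288086)
shift [ 0.0016 -0.0005  0.076 ] turn -0.08  at [599.8 -81.6 191. ] [-3.1386e+00  9.0000e-04  1.3945e+00] t 7.9
```

View pics/w3.png

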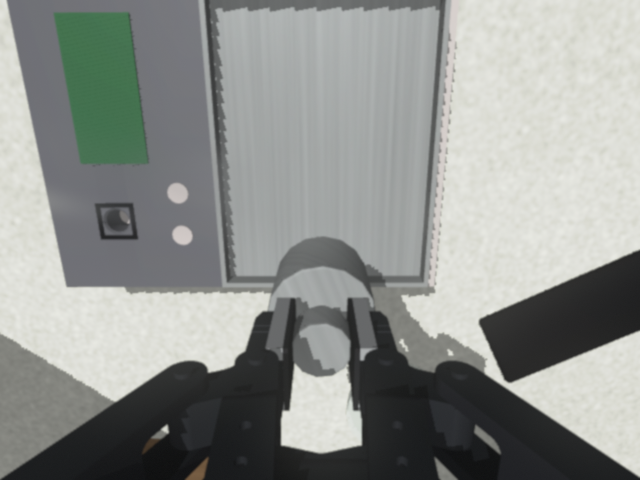

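The tray is centred at (608.6,-31.5) with a yaw of -10°. The hole's frame is at (116,221).

apply_moves:
  rows: "0 0 0.015 0;0 0 0.025 0;0 0 0.02 0;0 0 0.008 0;0 0 0.003 0;0 0 0 0;0 0 0 0"

```text
clock: 8.6
eef_pos: [600.8, -78.9, 123.1]
tcp_rot: [3.14, -0.0, 1.397]
contact_force: [0.4, -0.4, -4.6]
opening: 0.228
```

```bash
python3 - <<'E'
from h import *
z=np.load("w3.npz"); print("aperture",ray(z["K"],z["T"],116.5,221.5,55))
q=r.sense(); print(q["eef_pos"],q["contact_force"])
E
```

```text
aperture [457.71342643 -55.04529533  55.        ]
[600.78368806 -78.86961293 123.06235339] [ 0.38865139 -0.39456676 -4.57848215]
```

apply_moves:
  rows: "0 0 0.003 0;0 0 0.0015 0;0 0 0.0015 0;0 0 0.001 0;0 0 0.0005 0;0 0 0 0"

```text
clock: 9.2
eef_pos: [600.2, -79.2, 114.7]
tcp_rot: [-3.142, -0.0, 1.396]
contact_force: [-0.2, 0.6, -5.2]
opening: 0.228
```

apply_moves:
  rows: "0 0 0.0005 0;0 0 0.0005 0;0 0 0 0"

```text
clock: 9.5
eef_pos: [600.5, -79.3, 114.5]
tcp_rot: [3.141, 0.0, 1.396]
contact_force: [-2.9, -1.0, 5.2]
opening: 0.231
```

Contact (the force went from -5 to +5 N). Releasing.

apply_moves:
  rows: "0 0 0 0;0 0 0 0;0 0 0 0;0 0 0 0;0 0 -0.01 0;0 0 -0.03 0;0 0 -0.04 0;0 0 -0.04 0;0 0 -0.03 0;0 0 0 0"
  jaw: 0.045

```text
clock: 10.5
eef_pos: [602.8, -79.5, 269.6]
tcp_rot: [3.133, -0.0, 1.396]
contact_force: [0.1, -0.3, 1.1]
opening: 0.525
```

```bash
python3 - <<'E'
from h import *
to([551.8,239.2,180],1.396)
to([551.8,239.2,35],1.396)
E
```

```text
shift [ 0.305  -0.1063  0.0888] turn 0.01  at [602.8 -79.5 269.6] [ 3.1329e+00 -4.0000e-04  1.3962e+00] t 10.5
shift [ 0.3049 -0.1076  0.2338] turn 0.01  at [602.8 -79.5 269.6] [ 3.1329e+00 -4.0000e-04  1.3962e+00] t 10.5
```

apply_moves:
  rows: "0.02 -0.007 0 0;0.038 -0.0132 0 0;0.042 -0.0145 0 0;0.042 -0.0145 0 0;0.042 -0.0145 0 0;0.042 -0.0145 0.02 0;0.04 -0.0138 0.03 0;0.024 -0.0084 0.03 0;0.012 -0.0042 0.02 0;0.003 -0.001 0 0;0 0 0 0"

```text
clock: 11.6
eef_pos: [549.3, 238.1, 164.9]
tcp_rot: [-3.141, 0.001, 1.397]
contact_force: [0.4, -0.4, -0.5]
opening: 0.528
```

```bash
python3 - <<'E'
from h import *
to([551.8,239.2,35],1.396)
E
```

```text
shift [0.0016 0.0024 0.1299] turn 0.06  at [549.3 238.1 164.9] [-3.141e+00  6.000e-04  1.397e+00] t 11.6
```

apply_moves:
  rows: "0.0015 0.0024 0.02 0;0 0 0.04 0;0 0 0.04 0;0 0 0.018 0;0 0 0.009 0;0 0 0.003 0;0 0 0 0;0 0 0 0"

```text
clock: 12.4
eef_pos: [553.2, 239.4, 36.4]
tcp_rot: [3.139, -0.001, 1.396]
contact_force: [0.3, -0.3, 0.8]
opening: 0.529
```

apply_moves:
  rows: "0 0 0 0;0 0 0 0;0 0 0 0;0 0 0 0;0 0 0 0"
  jaw: 0

```text
clock: 12.9
eef_pos: [552.8, 239.4, 36.0]
tcp_rot: [3.14, -0.001, 1.396]
contact_force: [-0.7, -0.7, 6.2]
opening: 0.204
```

apply_moves:
  rows: "0 0 -0.01 0;0 0 -0.03 0;0 0 -0.04 0;0 0 -0.04 0;0 0 -0.03 0;0 0 0 0;0 0 0 0"

```text
clock: 13.6
eef_pos: [552.0, 239.2, 185.6]
tcp_rot: [3.141, -0.001, 1.396]
contact_force: [-0.0, 0.6, -2.6]
opening: 0.201
```

```bash
python3 - <<'E'
from h import *
s=r.sense(); print(s["opening"],s["contact_force"])
to([609.3,-27.5,185],1.396)
E
```

```text
0.200622214893715 [-0.01352621  0.55865393 -2.56917681]
shift [-0.2527  0.1027  0.0005] turn 0.02  at [552.  239.2 185.6] [ 3.1406e+00 -7.0000e-04  1.3963e+00] t 13.6
```

apply_moves:
  rows: "-0.015 0.006 0 0;-0.032 0.013 0 0;-0.037 0.015 0 0;-0.037 0.015 0 0;-0.037 0.015 0 0;-0.037 0.0152 0 0;-0.032 0.013 0 0;-0.016 0.0065 0 0;-0.0075 0.003 0 0;-0.0022 0.001 0 0;0 0 0 0;0 0 0 0"

```text
clock: 14.8
eef_pos: [609.0, -26.5, 184.7]
tcp_rot: [-3.141, -0.0, 1.397]
contact_force: [-0.3, 0.1, -2.0]
opening: 0.203
```

apply_moves:
  rows: "0 0 0.015 0;0 0 0.025 0;0 0 0.018 0;0 0 0.009 0;0 0 0.003 0;0 0 0.001 0;0 0 0 0;0 0 0 0"

```text
clock: 15.6
eef_pos: [609.9, -27.6, 114.7]
tcp_rot: [3.14, -0.0, 1.396]
contact_force: [0.8, -0.1, -1.2]
opening: 0.201
```

apply_moves:
  rows: "0 0 0.003 0;0 0 0.002 0;0 0 0.0015 0;0 0 0.0007 0;0 0 0.0003 0;0 0 0 0;0 0 0 0"

```text
clock: 16.3
eef_pos: [609.4, -27.6, 106.4]
tcp_rot: [3.142, -0.0, 1.396]
contact_force: [0.5, -0.0, -2.1]
opening: 0.2
```

apply_moves:
  rows: "0 0 0.0005 0;0 0 0.0005 0;0 0 0 0"

```text
clock: 16.6
eef_pos: [609.6, -27.6, 106.0]
tcp_rot: [3.141, -0.0, 1.396]
contact_force: [-1.6, -0.7, 5.2]
opening: 0.202
```

apply_moves:
  rows: "0 0 0 0;0 0 0 0;0 0 0 0;0 0 0 0;0 0 -0.01 0;0 0 -0.03 0;0 0 -0.04 0;0 0 -0.03 0;0 0 -0.01 0;0 0 0 0;0 0 0 0"
  jaw: 0.04

```text
clock: 17.7
eef_pos: [608.7, -27.6, 224.5]
tcp_rot: [-3.14, 0.0, 1.396]
contact_force: [0.1, 0.1, -0.5]
opening: 0.468
```

```bash
python3 - <<'E'
from h import *
to([399,247.6,150],1.396)
E
```

```text
shift [ 0.2346 -0.2542  0.0747] turn 0.01  at [608.7 -27.6 224.5] [-3.1404e+00  2.0000e-04  1.3963e+00] t 17.7
```

apply_moves:
  rows: "0.016 -0.017 0 0;0.03 -0.033 0 0;0.033 -0.036 0 0;0.033 -0.036 0 0;0.033 -0.036 0 0;0.033 -0.036 0.015 0;0.03 -0.033 0.02 0;0.016 -0.0165 0.025 0;0.008 -0.008 0.015 0;0.0025 -0.0025 0 0;0 0 0 0;0 0 0 0"

```text
clock: 18.9
eef_pos: [401.2, 246.3, 151.0]
tcp_rot: [3.141, -0.0, 1.396]
contact_force: [0.1, -0.3, -0.4]
opening: 0.47
```

```bash
python3 - <<'E'
from h import *
to([399,247.6,29],1.396)
E
```

```text
shift [ 0.0009 -0.0024  0.122 ] turn -0.01  at [401.2 246.3 151. ] [ 3.1412e+00 -1.0000e-04  1.3958e+00] t 18.9
```

apply_moves:
  rows: "0.001 -0.0024 0.02 0;0 0 0.038 0;0 0 0.036 0;0 0 0.016 0;0 0 0.008 0;0 0 0.003 0;0 0 0 0;0 0 0 0"

```text
clock: 19.7
eef_pos: [399.2, 248.4, 30.7]
tcp_rot: [3.14, -0.001, 1.396]
contact_force: [-0.0, -0.6, 0.2]
opening: 0.471
```

apply_moves:
  rows: "0 0 0 0;0 0 0 0;0 0 0 0;0 0 0 0;0 0 0 0"
  jaw: 0

```text
clock: 20.2
eef_pos: [399.0, 248.4, 30.6]
tcp_rot: [3.14, -0.001, 1.396]
contact_force: [-0.8, -1.1, 7.0]
opening: 0.178
```

apply_moves:
  rows: "0 0 -0.01 0;0 0 -0.03 0;0 0 -0.04 0;0 0 -0.04 0;0 0 -0.03 0;0 0 0 0;0 0 0 0"

```text
clock: 20.9
eef_pos: [398.4, 248.1, 180.5]
tcp_rot: [3.14, -0.001, 1.396]
contact_force: [0.2, -0.8, -0.7]
opening: 0.177
```

```bash
python3 - <<'E'
from h import *
s=r.sense(); print(s["opening"],s["contact_force"])
to([616.9,15.5,185],1.396)
E
```

```text
0.17726864064093037 [ 0.1511536  -0.75501324 -0.71526882]
shift [-0.1912  0.2556 -0.0044] turn 0.02  at [398.4 248.1 180.5] [ 3.1403e+00 -1.2000e-03  1.3963e+00] t 20.9
```

apply_moves:
  rows: "-0.013 0.017 0 0;-0.024 0.033 0 0;-0.027 0.036 0 0;-0.027 0.036 0 0;-0.027 0.036 0 0;-0.027 0.036 0 0;-0.024 0.032 0 0;-0.013 0.017 0 0;-0.007 0.0095 0 0;-0.0022 0.003 0 0;0 0 0 0;0 0 0 0"

```text
clock: 22.1
eef_pos: [615.8, 16.5, 179.5]
tcp_rot: [-3.141, -0.0, 1.397]
contact_force: [-0.1, 0.5, -0.7]
opening: 0.174
```

apply_moves:
  rows: "0 0 0.015 0;0 0 0.025 0;0 0 0.018 0;0 0 0.009 0;0 0 0.003 0;0 0 0.001 0;0 0 0 0;0 0 0 0"

```text
clock: 22.9
eef_pos: [617.3, 15.4, 109.5]
tcp_rot: [3.14, -0.0, 1.396]
contact_force: [0.3, 0.6, -1.2]
opening: 0.177
```

apply_moves:
  rows: "0 0 0.003 0;0 0 0.002 0;0 0 0.0015 0;0 0 0.001 0;0 0 0.0005 0;0 0 0 0;0 0 0 0"

```text
clock: 23.6
eef_pos: [616.7, 15.3, 100.7]
tcp_rot: [-3.141, 0.0, 1.396]
contact_force: [-1.0, -0.7, 1.1]
opening: 0.18
```

apply_moves:
  rows: "0 0 0.0005 0;0 0 0.0005 0;0 0 0 0"

```text
clock: 23.9
eef_pos: [616.8, 15.3, 100.6]
tcp_rot: [3.141, -0.0, 1.396]
contact_force: [-3.4, -0.9, 9.8]
opening: 0.178
```

apply_moves:
  rows: "0 0 0 0;0 0 0 0;0 0 0 0;0 0 0 0;0 0 -0.01 0;0 0 -0.03 0;0 0 -0.045 0;0 0 -0.045 0;0 0 -0.045 0;0 0 -0.025 0;0 0 0 0;0 0 0 0"
  jaw: 0.04

```text
clock: 25.1
eef_pos: [616.7, 15.4, 300.4]
tcp_rot: [3.14, -0.0, 1.396]
contact_force: [-0.2, 0.1, 0.0]
opening: 0.467
```

```bash
python3 - <<'E'
from h import *
K,T=cam("wrist"); p,d=r.grab_frame("wrist"); cv2.imwrite("pics/w4.png",p); np.savez("w4.npz",p=p,d=d,K=K,T=T)
for q in r.pinpoint("wrist","aperture")[:2]:
    v,u=np.array(q["at"])*[480,640]; print(round(q["conf"],2),round(u),round(v),ray(K,T,u,v,55).round(1))
to([400,-240,300],1.396)
E
```

```text
0.98 179 285 [456.7 -53.8  55. ]
shift [-0.289  -0.1683 -0.0011] turn 0.01  at [615.9  15.4 298.4] [-3.1395e+00  4.0000e-04  1.3963e+00] t 25.2
```

View pics/w4.png

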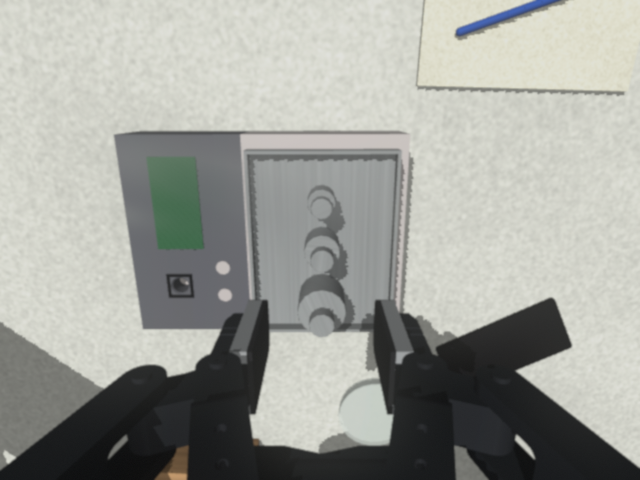

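All three weights stand upright in the tray, at (321,202), (322,252) and (321,310). The aperture is at (180,285).

apply_moves:
  rows: "-0.02 -0.012 0 0;-0.036 -0.021 0 0;-0.04 -0.023 0 0;-0.04 -0.023 0 0;-0.04 -0.023 0 0;-0.04 -0.023 0 0;-0.036 -0.021 0 0;-0.022 -0.013 0 0;-0.012 -0.007 0 0;-0.003 -0.0023 0 0;0 0 0 0;0 0 0 0"

```text
clock: 26.4
eef_pos: [401.5, -239.3, 299.4]
tcp_rot: [-3.141, -0.001, 1.397]
contact_force: [0.3, -0.1, 0.2]
opening: 0.466
```

```bash
python3 - <<'E'
from h import *
K,T=cam("wrist"); p,d=r.grab_frame("wrist"); cv2.imwrite("pics/w5.png",p); np.savez("w5.npz",p=p,d=d,K=K,T=T)
C=cloud(K,T,d.astype(float)); ok=d>0
for nm,x,y,lo,hi in(("handle top",376,-313,129,142),("handle",376,-313,75,142),("pestle",444,-329,90,125)):
    P=C[ok&(np.hypot(C[...,0]-x,C[...,1]-y)<32)&(C[...,2]>lo)&(C[...,2]<hi)]; print(nm,len(P), P.mean(0),cv2.minEnclosingCircle(P[:,:2].astype(np.float32)) if len(P) else '')
P=C[ok&(C[...,2]>56)&(C[...,2]<63)&(np.hypot(C[...,0]-410,C[...,1]+320)<90)];print("stand",cv2.minAreaRect(P[:,:2].astype(np.float32)))
for k,z in(("stylus",15),("stylus_tip",15),("pestle",15),("aperture",55)):
    for q in r.pinpoint("wrist",k)[:1]:
        v,u=np.array(q["at"])*[480,640]; print(k,round(q["conf"],2),round(u),round(v),ray(K,T,u,v,z).round(1))
E
```

```text
handle top 236 [ 376.62449642 -310.09514541  134.06697053] ((376.3307800292969, -311.0739440917969), 7.17434024810791)
handle 611 [ 377.30608863 -307.68968158  115.36274981] ((376.29779052734375, -310.9254150390625), 7.306469440460205)
pestle 688 [ 443.87662425 -322.85646017  103.16039838] ((444.28973388671875, -327.1484069824219), 13.851184844970703)
stand ((410.3681335449219, -319.4850158691406), (56.01316452026367, 120.26040649414062), 76.29644775390625)
stylus 0.71 312 253 [ 378.1 -312.1   15. ]
stylus_tip 0.25 377 255 [ 447.8 -326.8   15. ]
pestle 0.59 380 255 [ 450.3 -327.3   15. ]
```

View pics/w5.png

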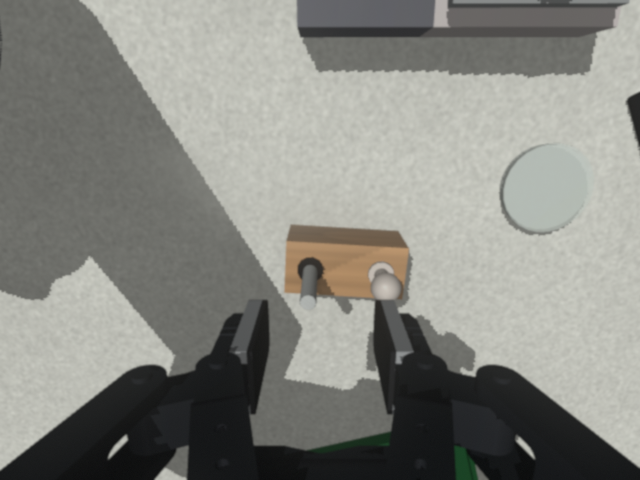

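The stylus is upright at about (376.5,-311), with its handle top at (308,300). The pestle's ball is at (385,288). I'll turn the jaws across the stand so they stay clear of the pestle.

apply_moves:
  rows: "0 0 -0 8.45;0 0 0.01 8.45;0 0 0.015 8.45;0 0 0.02 8.45;0 0 0.02 8.45;0 0 0.02 8.45;0 0 0.02 8.45;0 0 0.02 8.45;0 0 0.01 8.45;0 0 0 8.45;0 0 0 8.45;0 0 0 0"

```text
clock: 27.85
eef_pos: [401.1, -239.8, 164.6]
tcp_rot: [-3.142, 0.0, -0.228]
contact_force: [0.4, 0.1, -0.1]
opening: 0.464
```

```bash
python3 - <<'E'
from h import *
to([376.5,-311,165],-0.234)
E
```

```text
shift [-0.0078  0.0749 -0.0004] turn 0.36  at [ 401.1 -239.8  164.6] [-3.1415e+00  1.0000e-04 -2.2780e-01] t 27.85
```

apply_moves:
  rows: "-0.002 0.02 0 0;-0.0038 0.035 0 0;-0.0015 0.014 0 0;-0.0005 0.0055 0 0;0 0 0 0;0 0 0 0;0 0 0 0"

```text
clock: 28.55
eef_pos: [376.7, -310.1, 164.6]
tcp_rot: [-3.141, 0.0, -0.225]
contact_force: [0.3, 0.6, -0.2]
opening: 0.468
```

```bash
python3 - <<'E'
from h import *
to([376.5,-311,78],-0.228)
E
```

```text
shift [0.     0.001  0.0866] turn 0.18  at [ 376.7 -310.1  164.6] [-3.1413e+00  2.0000e-04 -2.2490e-01] t 28.55
```

apply_moves:
  rows: "0 0.001 0.015 0;0 0 0.025 0;0 0 0.025 0;0 0 0.014 0;0 0 0.006 0;0 0 0.002 0;0 0 0 0;0 0 0 0"

```text
clock: 29.35
eef_pos: [376.8, -312.1, 78.4]
tcp_rot: [3.141, -0.001, -0.226]
contact_force: [0.6, 0.2, -0.4]
opening: 0.469
```

apply_moves:
  rows: "0 0 0 0;0 0 0 0;0 0 0 0;0 0 0 0;0 0 0 0;0 0 0 0"
  jaw: 0

```text
clock: 29.95
eef_pos: [376.6, -312.1, 78.2]
tcp_rot: [3.141, -0.001, -0.226]
contact_force: [0.0, 1.3, 6.7]
opening: 0.146
```

apply_moves:
  rows: "0 0 -0.005 0;0 0 -0.015 0;0 0 -0.025 0;0 0 -0.025 0;0 0 -0.015 0;0 0 -0.005 0;0 0 0 0;0 0 0 0"

```text
clock: 30.75
eef_pos: [375.9, -311.5, 167.0]
tcp_rot: [-3.141, 0.001, -0.226]
contact_force: [0.2, 0.2, -1.1]
opening: 0.149
```

```bash
python3 - <<'E'
from h import *
K,T=cam("wrist"); p,d=r.grab_frame("wrist"); cv2.imwrite("pics/w6.png",p)
s=r.sense(); print(s["opening"],s["contact_force"],s["qpos"])
for q in r.pinpoint("wrist","stylus_tip")[:2]:
    v,u=np.array(q["at"])*[480,640]; print(round(q["conf"],2),round(u),round(v),ray(K,T,u,v,s["eef_pos"][2]-63).round(1))
to([457.2,-54.6,168],-0.175)
E
```

```text
0.14902501795815132 [ 0.14432919  0.1024847  -0.05599152] [-6.95126793e-01  2.20135322e-01  1.98185523e+00 -1.25036638e-05
  9.41137757e-01  1.10172130e+00]
0.9 323 258 [ 375.9 -313.1  103.8]
shift [ 0.0219 -0.2685 -0.0011] turn -2.92  at [ 375.7 -311.4  166.7] [-3.1408e+00  1.7000e-03 -2.2600e-01] t 30.85
```

View pics/w6.png

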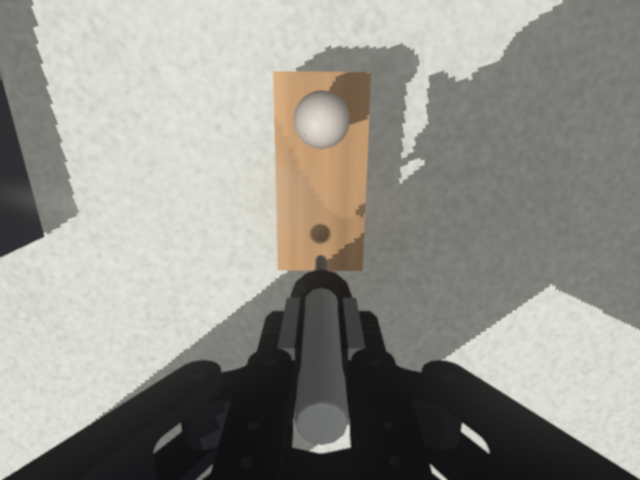

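The stylus is held straight. Its tip at (322,260) is under the TCP to within 2 mm, and the pestle hasn't moved.

apply_moves:
  rows: "0.0015 -0.017 0 0;0.0025 -0.031 0 0;0.003 -0.036 0 0;0.003 -0.036 0 0;0.003 -0.036 0 0;0.003 -0.036 0 0;0.0025 -0.033 0 0;0.0015 -0.023 0 0;0.001 -0.013 0 0;0.0009 -0.0065 0 0;0 0 0 0;0 0 0 0"

```text
clock: 32.05
eef_pos: [457.3, -56.7, 167.5]
tcp_rot: [3.141, 0.0, -0.226]
contact_force: [-0.2, -0.3, -0.1]
opening: 0.146
```

apply_moves:
  rows: "0 0 0 0;0 0 0 0"

```text
clock: 32.25
eef_pos: [457.4, -56.8, 167.7]
tcp_rot: [3.141, 0.0, -0.227]
contact_force: [0.4, 0.3, -0.7]
opening: 0.144
```

```bash
python3 - <<'E'
from h import *
K,T=cam("wrist"); p,d=r.grab_frame("wrist"); cv2.imwrite("pics/w7.png",p)
z0=r.sense()["eef_pos"][2]
for k,z in(("stylus_tip",z0-63.2),("aperture",55)):
  for q in r.pinpoint("wrist",k)[:2]:
    v,u=np.array(q["at"])*[480,640]; print(k,round(q["conf"],2),round(u),round(v),ray(K,T,u,v,z).round(1))
to([457.2,-54.6,168])
E
```

```text
stylus_tip 0.69 321 259 [457.3 -57.7 104.5]
aperture 0.97 314 236 [456.  -52.6  55. ]
shift [-0.0007 -0.0017 -0.0003] turn 0  at [457.5 -56.4 167.7] [ 3.1416 -0.     -0.2267] t 32.4
```

View pics/w7.png

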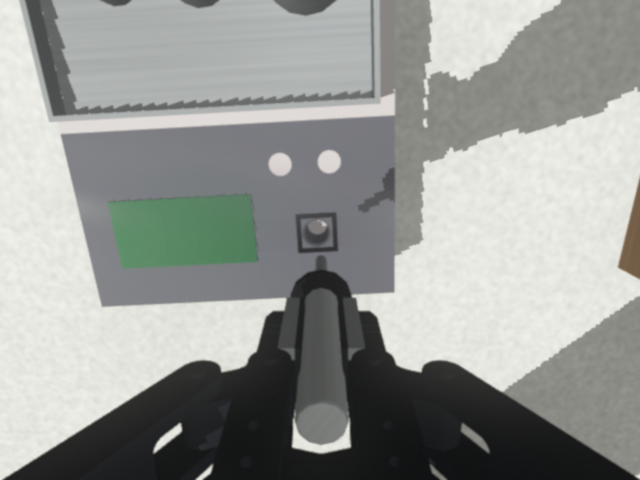

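The frame's centre is at (317,232) and the tip at (321,260) is about 3 mm short in y. Correcting that and lowering to just above the mouth.

apply_moves:
  rows: "-0.0009 -0.0028 0.01 0;0 0 0.015 0;0 0 0.01 0;0 0 0.005 0;0 0 0 0;0 0 0 0;0 0 0 0"

```text
clock: 33.1
eef_pos: [457.7, -53.2, 128.1]
tcp_rot: [-3.142, -0.001, -0.226]
contact_force: [0.4, 0.2, -0.7]
opening: 0.148
```

```bash
python3 - <<'E'
from h import *
K,T=cam("wrist"); p,d=r.grab_frame("wrist"); cv2.imwrite("pics/w8.png",cv2.resize(p[150:350,200:440],None,fx=3,fy=3)); s=r.sense(); z0=s["eef_pos"][2]; print(s["eef_pos"])
for k,z in(("stylus_tip",z0-63.2),("aperture",55)):
  for q in r.pinpoint("wrist",k)[:2]:
    v,u=np.array(q["at"])*[480,640]; print(k,round(q["conf"],2),round(u),round(v),ray(K,T,u,v,z).round(1))
E
```

```text
[457.72560777 -53.18084462 128.12868048]
stylus_tip 0.63 321 260 [457.3 -53.9  64.9]
```

View pics/w8.png

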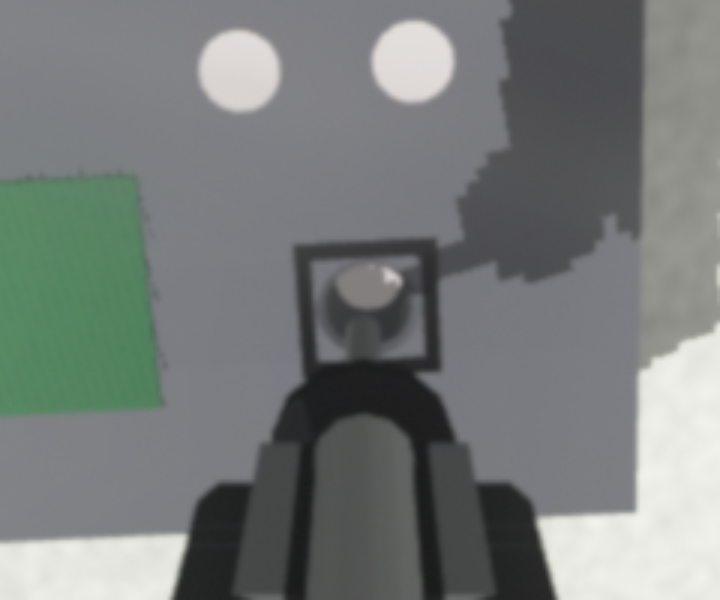

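In the crop the hole is at (367,305) and the tip end at (363,318), about 10 mm above the mouth. I'll work out the residual.

```bash
python3 - <<'E'
from h import *
K,T=cam("wrist"); print("hole",ray(K,T,322.3,251.7,55),"tip",ray(K,T,321,256.5,65))
E
```

```text
hole [458.15231284 -54.7220139   55.        ] tip [459.1454927  -54.21342457  65.        ]
```

apply_moves:
  rows: "0 0.0008 0.004 0;0 0 0.006 0;0 0 0.006 0;0 0 0.005 0;0 0 0.003 0;0 0 0 0;0 0 0 0"

```text
clock: 33.95
eef_pos: [457.2, -53.9, 103.6]
tcp_rot: [3.142, 0.0, -0.226]
contact_force: [0.3, -0.3, -0.9]
opening: 0.143
```

apply_moves:
  rows: "0 0 0.001 0;0 0 0.001 0;0 0 0.001 0;0 0 0.001 0;0 0 0.001 0;0 0 0 0;0 0 0 0"

```text
clock: 34.65
eef_pos: [457.2, -53.9, 98.7]
tcp_rot: [-3.142, -0.0, -0.226]
contact_force: [-0.5, -0.3, 1.1]
opening: 0.148
```

apply_moves:
  rows: "0 0 0.001 0;0 0 0.001 0;0 0 0.001 0;0 0 0.001 0;0 0 0.0005 0;0 0 0 0;0 0 0 0"

```text
clock: 35.35
eef_pos: [457.2, -53.9, 94.2]
tcp_rot: [-3.142, -0.0, -0.226]
contact_force: [-0.5, -0.4, 4.0]
opening: 0.143
```

apply_moves:
  rows: "0 0 0.0005 0;0 0 0.0005 0;0 0 0.0005 0;0 0 0 0;0 0 0 0"

```text
clock: 35.85
eef_pos: [457.4, -54.0, 93.0]
tcp_rot: [-3.142, -0.001, -0.226]
contact_force: [-0.5, 0.9, 8.1]
opening: 0.147
```

apply_moves:
  rows: "0 0 0 0;0 0 0 0;0 0 0 0;0 0 0 0"

```text
clock: 36.25
eef_pos: [457.4, -53.9, 92.9]
tcp_rot: [-3.142, -0.0, -0.226]
contact_force: [-0.4, -0.1, 7.0]
opening: 0.147
```

```bash
python3 - <<'E'
from h import *
p,d=r.grab_frame("scene"); cv2.imwrite("pics/s9.png",cv2.resize(p[150:430,70:520],None,fx=1.75,fy=1.75)); s=r.sense(); print(s["eef_pos"],s["contact_force"],s["opening"],s["clock"])
E
```

```text
[457.37688608 -53.94985496  92.96250383] [-1.05044593 -0.51411031  7.51832198] 0.14790740802588825 36.3
```

View pics/s9.png

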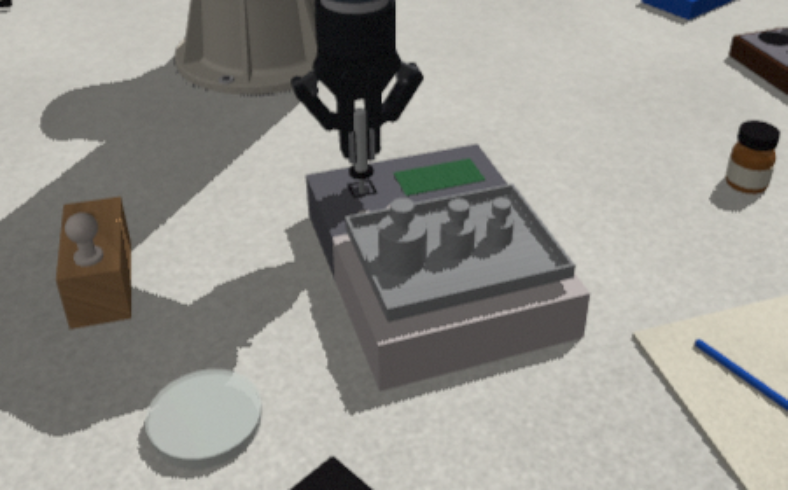

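The last view shows the three weights upright in the tray at (400,245), (457,230) and (501,225). The stylus is in the hole at (361,185), and the pestle, jar and dish are where they were.

```bash
python3 -c "
from rig import r
print(r.sign_off())"
```

```text
the job is handed in; nothing more can be done
None
```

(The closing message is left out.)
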